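Tare the dial scale with the weighing bowl on it

TASK

Pigment is about to be weighed out in the little empty bowl, so the dial scale has to be tared for it. Set the bowl down gently, upright, near the middle of the scale's pan and let go; then push the finger stud of the dial's ring round until the zero line on the dial stands at the tip of the pointer. Leave the raw cup and the small jar standing where they are.

Things in the scene. Friction and masses are not known exactly. Their poses are not given: they have to be found in the camera images.
- bowl: little round-bellied clay bowl, empty, 60 mm across at its widest and 42 mm tall, walls about 4 mm, 0.09 to 0.18 kg (not known beforehand); origin at the centre of its underside, z up. Stands on the table, in one of the three places that it shares with the cup and the jar
- cup: bystander: straight raw clay cup, 65 mm across, 78 mm tall; origin at the centre of its underside
- jar: bystander: small decorated jar with a narrow neck, 53 mm across, 67 mm tall; origin at the centre of its underside
- bench_scale: grey spring dial scale, fixed to the table, 300 mm long (its x) and 150 mm wide; origin at table level under its middle. Its x points from the dial (nearer the robot) to the pan. The base casting is 32 mm high; behind, a housing 62 mm high carries the pan
- pan_center (a point): centre of the flat top of the round steel pan, 128 mm in diameter, 88 mm above the table when empty, 85 mm behind the scale's origin. The pan sinks on a spring, about 2 to 4 mm under the bowl, and settles in under half a second
- dial_center (a point): centre of the dial at the level of the ring's top face, 85 mm in front of the scale's origin, about 62 mm above the table. Its z axis is the normal of the dial (the axis of ring and pointer), which leans 12 degrees from vertical toward the front of the scale; its x axis points up the slope toward the pan
- tare_ring (a joint): angle of the tare ring (steel ring 129 mm in diameter, which carries the white graduated face and the glass over it), rad, growing clockwise seen from above; at 0 the zero line points toward the pan. It turns from -2.9 to 2.9 rad against a drag of 0.1 N m (about 2 N at the stud) and stays where it is left
- ring_stud (a point): finger stud of the ring: an upright black round post about 13 mm thick that stands 29 mm above the ring's top face, across the dial from the zero line, 57.5 mm from the dial's axis. The point lies 14 mm above the ring's top face, on the stud's axis
- zero_mark (a point): inner end of the zero line of the dial: the one broad black mark with a diamond on it among 40 thin divisions (9 degrees or 12.5 g each). 42 mm from the dial's axis; it turns with the ring
- pointer_tip (a point): tip of the thin black pointer under the glass, 42 mm from the dial's axis, at the height of zero_mark. With the empty pan it points toward the pan; load turns it clockwise, 12 rad per kg, so under the bowl it comes to rest 1 to 2.2 rad further on

How it is judged:
On the way, in this order (a step that is already met when the one before it is completed fails the run):
1. the bowl stands upright on the pan, let go and at rest (horizontal distance between bowl and pan_center below 0.035 m and z of bowl in the frame of pan_center between -0.004 and 0.006 m and angle between bowl's own z axis and vertical below 0.12 rad and contact force between bowl and the fingers below 0.1 N and linear speed of bowl below 0.02 m/s), for 0.2 s.
2. the zero line has been turned to the tip of the pointer (distance between zero_mark and pointer_tip below 0.0035 m and horizontal distance between bowl and pan_center below 0.035 m), for 0.2 s.
At the end, for the whole second after the job is handed in: The bowl stands upright and at rest on the pan, its middle within 35 mm of the pan's, and the zero line stands within 3.5 mm (half a division) of the pointer's tip (all of step 2 and z of bowl in the frame of pan_center between -0.004 and 0.006 m and angle between bowl's own z axis and vertical below 0.12 rad and linear speed of bowl below 0.02 m/s); the robot touches nothing.
It fails at once if the cup or the jar is shifted by more than 30 mm (distance of any of cup, jar from where it was at the start of the episode above 0.03 m).
It fails at once if the bowl is dropped or slammed onto the pan (faster than 0.6 m/s within 40 mm above it) (horizontal distance between bowl and pan_center below 0.06 m and z of bowl in the frame of pan_center below 0.04 m and linear speed of bowl above 0.6 m/s).
It also fails if it takes over 58 s, if anything falls off the work surface, if the arm or the gripper's body presses on something with over 40 N, if the wrist force passes 120 N, or if a joint passes its speed limit or range.

ROBOT

A 6-joint arm with a two-finger parallel gripper is mounted at the origin on a cart in front of the work surface, level with it; the furniture and walls round the work are solid. World frame = base frame: x ahead of the robot, y to its left, z up, the work surface at z = 0. Lengths are in m, angles in rad, forces in N, time in s.
With the tool pointing down it reaches from about 0.375 to 0.975 m from the base axis. Payload 3.8 kg.
Tool frame: the origin (TCP) lies at the very end of the fingers, on their centre line; the grasp point (between the pads) lies bot.hold_point_z behind it (bot.hold_point_z is the distance from the TCP to the grasp point, in m); z points along the fingers, y is the line along which they close (so a half turn about z gives the same grasp; the last joint's range is limited). The gripper opens to 85 mm and grips with 20 to 120 N. Pads are 22 mm wide; open, the fingers measure 114 mm over their backs; the gripper's body (76 mm by 85 mm) begins 54 mm behind the grasp point. The pads swing forward as they close: fully open they stand 13 mm farther back than shut.
Start: joints at [-0.037, 0.264, 1.604, -0, 1.274, -0.037], TCP at [0.675, -0, 0.231] pointing down, gripper open.
Joint ranges: [-2.63, 2.63], [-0.94, 2.18], [0.31, 2.57], [-1.31, 4.45], [0, 2.66], [-2.55, 2.55]. Speed limits (rad/s): [2.57, 2.57, 3.14, 3.14, 3.14, 3.14].

INTERFACE

Orientations are given as a rotation vector (axis times angle).
In Python, from workcell import bot, vision, status gives the robot as it stands (bot), with the cameras (vision) and the readings (status).
- The arm moves only by the tool jog_arm, called after "Request:" by a JSON object that holds its "api" and its "payload". Schema: {"type":"object","properties":{"plan":{"type":"array","items":{"type":"number"},"minItems":4,"maxItems":20},"jaw":{"type":"number"},"squeeze":{"type":"number"},"only":{"type":"string"},"quiet":{"type":"boolean"},"lines":{"type":"string"}},"required":["plan"],"additionalProperties":false}. plan is one flat list of numbers that holds 1 to 5 rows one after another, with no inner brackets; each row has 4 numbers: dx, dy, dz in m, then a turn about the tool's z in rad; each row shifts and turns the commanded pose from where the row before left it, along the tool's axes as they then stand; what a row does not reach is not made up. A row lasts 1/8 s, in which the tool goes at most 0.0625 m and 0.188 rad, less where a joint would pass 70% of its speed; a pose out of reach is approached as far as the arm can. jaw is the opening from 0.0 (shut) to 1.0 (fully open), set as the call begins (left out keeps the last). The fingers move at their own pace and stop on an object; squeeze is the grip in N (left out, the last holds). Time passes only in rows, so rows that do not move let the fingers close. The tool returns the time, the measured TCP pose, the force, the opening and the grip force at its end. only (a regular expression) keeps the lines of the reply that match it, lines (a string "A,B") keeps lines A to B, and quiet returns only ok. Input that does not fit is refused with a message, and nothing moves.
- status.read_state(): the state, without advancing time (a new reading comes with each control period).
- vision.read_camera(name): name is "scene" or "side" or "wrist"; returns the picture (384x512x3 uint8, red, green, blue); there is no depth.
- vision.camera_info(name): a dict with "intrinsics" (3x3 intrinsics, pixels), "k1" (the pictures are not rectified: a ray, as slopes to the right and down, at radius r is drawn at 1 + k1 r^2 times it, then the intrinsics apply), "extrinsics" (4x4, takes a point from camera to world coordinates). Camera axes: x right, y down, z forward; pixel columns grow to the right and rows downward; lengths in m; the calibration is good to about 2 mm. A picture is of the moment at which its call begins: read the wrist's pose just before it. camera_info takes no time and is no camera call; for the wrist camera it gives the pose at the moment of the call.
- bot.finish_job(): hands the job in; it is judged then, once.
The state is a dict: "time": time; "q": joint angles; "joint_vel": joint speeds; "joint_torque": joint torques, N m; "tool_pos": TCP position; "tcp_rot": TCP orientation; "wrist_force": force on the tool from outside, world axes, zero at the start; "torque": the same for the moment, N m; "width": opening from 0.0 (shut) to 1.0 (fully open); "grip_force": force on a finger pad.
Only numpy, scipy, OpenCV 4.12 (cv2) and the standard library are available. Lean on these libraries where they do the work, as an engineer would, in place of code of your own. Each camera call takes 0.05 s, during which the arm holds its last target. There are 200 camera calls.

## Working session

There is one attempt and no reset: what is moved stays moved. The work goes in short steps, Python scripts to look and compute and a tool call to move; the robot and the scene stay as the last step left them, time stands still between calls to the robot, and variables do not carry over. Pictures are saved under pics/ and viewed, at most 10 in all, crops included, and the job is handed in when it is done.

```bash
ls; mkdir -p pics; cat > h.py <<'E'
import numpy as np, cv2
from workcell import bot, vision, status
from scipy.spatial.transform import Rotation as R
def snap(n,f):
    ci=vision.camera_info(n); im=vision.read_camera(n); cv2.imwrite('pics/'+f,im[:,:,::-1]); return ci,im
def ray(ci,u,v):
    K=np.array(ci['intrinsics']);E=np.array(ci['extrinsics'])
    d=np.array([(u-K[0,2])/K[0,0],(v-K[1,2])/K[1,1]]);rd=np.hypot(*d);r=rd
    for _ in range(20): r=rd/(1+ci['k1']*r*r)
    d=d*(r/rd if rd>0 else 1)
    w=E[:3,:3]@np.array([d[0],d[1],1]); return E[:3,3],w
def onz(ci,u,v,z):
    o,w=ray(ci,u,v); return o+w*(z-o[2])/w[2]
def proj(ci,p):
    K=np.array(ci['intrinsics']);E=np.array(ci['extrinsics'])
    c=E[:3,:3].T@(np.array(p)-E[:3,3]);d=c[:2]/c[2];d=d*(1+ci['k1']*(d@d))
    return K[:2,:2]@d+K[:2,2]
E
python3 - <<'E'
from h import *
a,i=snap('scene','s0.png');b,j=snap('side','d0.png');c,k=snap('wrist','w0.png')
for x in (a,b,c):print(np.round(x['extrinsics'],3).tolist(),x['k1'],np.round(x['intrinsics'],1).tolist())
s=status.read_state();print(s,bot.hold_point_z)
E
```

```text
pics
workcell.py
[[-0.508, -0.442, 0.739, -0.55], [-0.861, 0.253, -0.441, 0.646], [0.008, -0.861, -0.509, 0.847], [0.0, 0.0, 0.0, 1.0]] 0.013933643516405081 [[435.8, 0.0, 258.4], [0.0, 435.8, 191.5], [0.0, 0.0, 1.0]]
[[-0.964, -0.123, 0.235, 0.329], [-0.264, 0.388, -0.883, 0.861], [0.017, -0.913, -0.407, 0.497], [0.0, 0.0, 0.0, 1.0]] 0.013543397781694064 [[377.2, 0.0, 260.1], [0.0, 377.2, 195.2], [0.0, 0.0, 1.0]]
[[1.0, 0.001, -0.003, 0.675], [-0.0, -0.947, -0.323, 0.085], [-0.003, 0.323, -0.947, 0.373], [0.0, 0.0, 0.0, 1.0]] -0.05362398195759932 [[289.9, 0.0, 258.3], [0.0, 289.9, 192.4], [0.0, 0.0, 1.0]]
{'time': 0.15, 'q': array([-3.68735927e-02,  2.64569865e-01,  1.60507539e+00, -1.32632735e-05,
        1.27368313e+00, -3.68957957e-02]), 'joint_vel': array([ 0.00253833, -0.00086955, -0.00401058,  0.00052895,  0.00053676,
        0.00112361]), 'joint_torque': array([-4.44535381e-04, -5.15905774e+01, -3.67958951e+01, -2.06692371e-04,
        8.09489022e-03,  2.50629785e-05]), 'tool_pos': array([6.74432702e-01, 3.24909157e-05, 2.30246772e-01]), 'tcp_rot': array([-2.22051893e+00, -2.22057688e+00,  1.86934098e-03]), 'wrist_force': array([-0.52768382,  0.7077071 , -0.79689267]), 'torque': array([-0.01594884, -0.02414315,  0.00744545]), 'grip_force': 0.0, 'width': 1.0016425803387854} 0.0187
```

```bash
python3 -c "
import cv2,numpy as np
a=[cv2.imread('pics/%s0.png'%c) for c in 'sdw']
cv2.imwrite('pics/c0.png',cv2.resize(a[0],(800,600)))
cv2.imwrite('pics/c1.png',np.hstack([cv2.resize(a[1],(400,300)),cv2.resize(a[2],(400,300))]))"
```

```text
(no output)
```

View pics/c0.png

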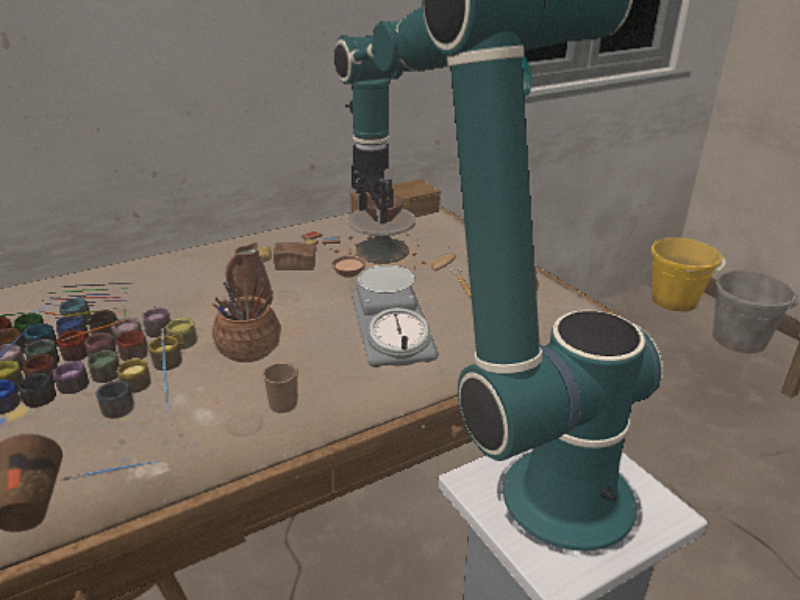

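View pics/c1.png

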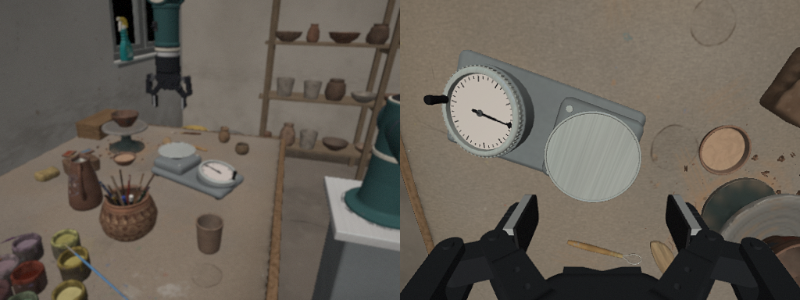

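```bash
python3 -c "
import cv2,numpy as np
a=[cv2.imread('pics/%s0.png'%c) for c in 'dw']
cv2.imwrite('pics/c2.png',np.hstack([cv2.resize(a[0][150:260,190:330],(560,440),interpolation=2)]))
cv2.imwrite('pics/c3.png',cv2.resize(a[1][40:280,20:340],(800,600),interpolation=2))"
```

```text
(no output)
```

View pics/c2.png

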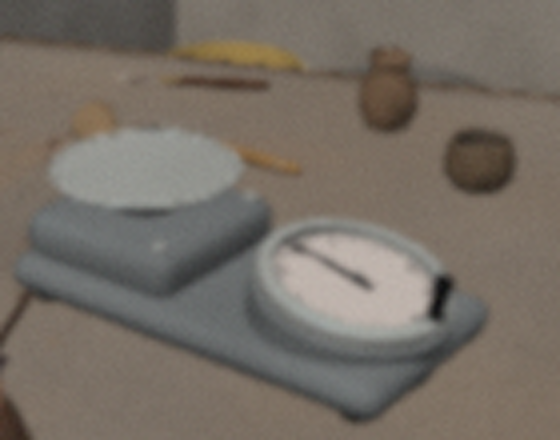

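View pics/c3.png

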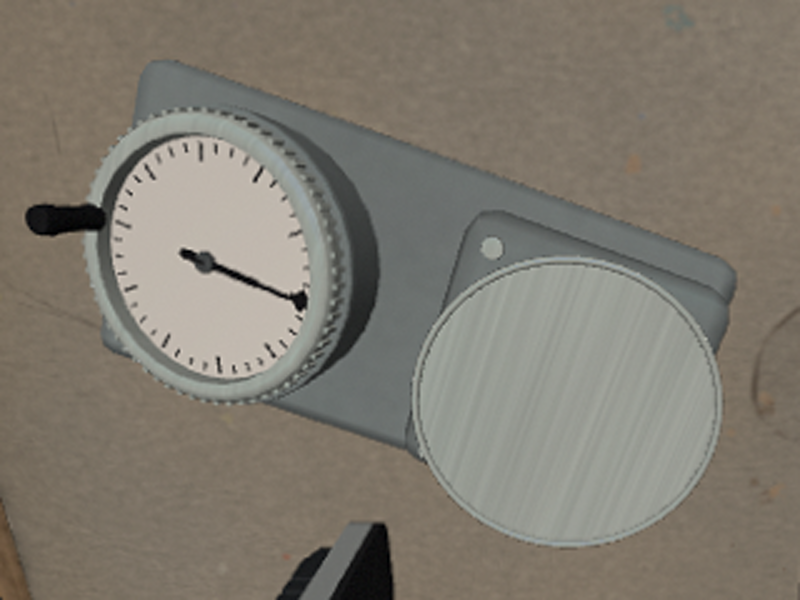

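```bash
python3 - <<'E'
from h import *
w=vision.camera_info('wrist');s=vision.camera_info('side')
f=lambda u,v,z:onz(w,20+u/2.5,40+v/2.5,z).round(4)
P=f(568,402,.088);D=f(205,262,.058);print('pan',P,'dial',D,'tip',f(302,299,.066))
for u,v in((413,400),(722,395),(570,257),(568,547)):print(f(u,v,.088))
y=P-D;print('yaw',np.arctan2(y[1],y[0]),np.hypot(*y[:2]))
g=lambda u,v,z:onz(s,190+u/4,150+v/4,z).round(4)
print('bowl',g(480,160,.021),g(480,140,.042),g(446,160,.021),g(514,160,.021),'jar',g(388,92,.034), 'cupscene',onz(vision.camera_info('scene'),282/1.5625,388/1.5625,.039))
print('pan side',g(147,168,.088),'dial',g(370,287,.058))
E
```

```text
pan [ 0.6626 -0.0213  0.088 ] dial [0.501  0.0333 0.058 ] tip [0.5462 0.0181 0.066 ]
[ 0.5973 -0.0205  0.088 ]
[ 0.7271 -0.0182  0.088 ]
[0.6641 0.0395 0.088 ]
[ 0.6617 -0.0913  0.088 ]
yaw -0.32582913763932464 0.17057467572884313
bowl [ 0.4609 -0.2603  0.021 ] [ 0.461  -0.2511  0.042 ] [ 0.4871 -0.2519  0.021 ] [ 0.4346 -0.2686  0.021 ] jar [ 0.5566 -0.3559  0.034 ] cupscene [0.45292504 0.3157936  0.039     ]
pan side [ 0.6563 -0.0199  0.088 ] dial [0.4863 0.0474 0.058 ]
```

Request:
{"api": "jog_arm", "payload": {"plan": [-0.04, -0.042, 0, 0, -0.04, -0.042, 0, 0, -0.04, -0.042, 0, 0, -0.04, -0.042, 0, 0, -0.04, -0.042, 0, 0], "jaw": 1.0, "squeeze": 30}}

```text
time: 0.78
tool_pos: [0.4633, -0.2009, 0.231]
tcp_rot: [-2.221, -2.222, 0.0]
wrist_force: [-0.7, -0.2, 0.5]
width: 1.002
grip_force: 0.0
```

Request:
{"api": "jog_arm", "payload": {"plan": [0, 0, 0, 0, 0, 0, 0, 0]}}

```text
time: 1.02
tool_pos: [0.4651, -0.2, 0.2313]
tcp_rot: [2.223, 2.22, 0.001]
wrist_force: [0.6, 1.2, 0.2]
width: 0.997
grip_force: 0.0
```

```bash
python3 -c "
from h import *
c,i=snap('wrist','w1.png');print(np.round(c['extrinsics'],4).tolist())
print(proj(c,(.461,-.255,.04)))
cv2.imwrite('pics/w1b.png',cv2.resize(i[:,:,::-1],(800,600)))"
```

```text
[[1.0, -0.0011, -0.0012, 0.4656], [-0.0014, -0.9466, -0.3223, -0.1149], [-0.0008, 0.3223, -0.9466, 0.3741], [0.0, 0.0, 0.0, 1.0]]
[254.97272551 212.37236966]
```

View pics/w1b.png

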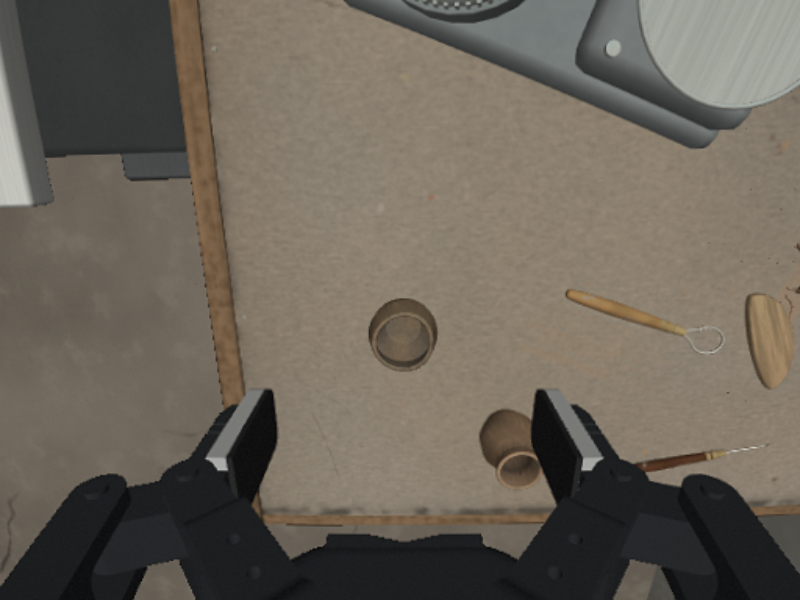

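```bash
python3 -c "
from h import *
c=vision.camera_info('wrist')
print(onz(c,258,216.5,.041),onz(c,369/1.5625,335/1.5625,.025),onz(c,437/1.5625,335/1.5625,.025),onz(c,403/1.5625,298/1.5625,.025),onz(c,507/1.5625,430/1.5625,.03),status.read_state()['tool_pos'])"
```

```text
[ 0.46526078 -0.25976122  0.041     ] [ 0.43668068 -0.26377042  0.025     ] [ 0.49355939 -0.26375673  0.025     ] [ 0.46514278 -0.23113487  0.025     ] [ 0.55827426 -0.3541516   0.03      ] [ 0.4655432  -0.19958617  0.23130205]
```

Request:
{"api": "jog_arm", "payload": {"plan": [-0.03, 0, 0.05, 0, -0.03, 0, 0.05, 0, 0, 0, 0.05, 0, 0, 0, 0.045, 0, 0, 0, 0.03, 0]}}

```text
time: 1.7
tool_pos: [0.4649, -0.2581, 0.0034]
tcp_rot: [-2.217, -2.221, 0.001]
wrist_force: [0.7, 0.0, 0.4]
width: 0.998
grip_force: 0.0
```

Request:
{"api": "jog_arm", "payload": {"plan": [0, 0, 0, 0, 0, 0, 0, 0]}}

```text
time: 1.95
tool_pos: [0.4666, -0.2599, 0.0072]
tcp_rot: [2.219, 2.222, 0.001]
wrist_force: [0.2, -0.6, 0.8]
width: 0.997
grip_force: 0.0
```

Request:
{"api": "jog_arm", "payload": {"plan": [0, 0, 0, 0, 0, 0, 0, 0, 0, 0, 0, 0, 0, 0, 0, 0], "jaw": 0.3, "squeeze": 30}}

```text
time: 2.45
tool_pos: [0.4662, -0.2606, 0.0084]
tcp_rot: [2.22, 2.219, 0.001]
wrist_force: [-1.1, 2.0, 6.4]
width: 0.65
grip_force: 30.9
```

Request:
{"api": "jog_arm", "payload": {"plan": [0, 0, -0.01, 0, 0, 0, -0.03, 0, 0, 0, -0.05, 0, 0, 0, -0.05, 0, 0, 0, -0.05, 0]}}

```text
time: 3.08
tool_pos: [0.4647, -0.2599, 0.1986]
tcp_rot: [2.221, 2.221, 0.0]
wrist_force: [0.6, -0.8, -1.6]
width: 0.65
grip_force: 32.4
```

Request:
{"api": "jog_arm", "payload": {"plan": [0, 0, 0, 0, 0, 0, 0, 0, 0, 0, 0, 0]}}

```text
time: 3.45
tool_pos: [0.4636, -0.2592, 0.1943]
tcp_rot: [-2.219, -2.219, 0.001]
wrist_force: [-0.5, 0.5, -1.4]
width: 0.652
grip_force: 32.4
```

```bash
python3 -c "
from h import *
c,i=snap('wrist','w2.png')
d,j=snap('side','d2.png')
p=proj(d,(.466,-.26,.17)).astype(int);print(p)
x=j[max(p[1]-70,0):p[1]+70,p[0]-60:p[0]+60,::-1]
cv2.imwrite('pics/w2b.png',np.hstack([cv2.resize(i[180:,130:390,::-1],(450,353)),cv2.resize(x,(302,353))]))"
```

```text
[311 145]
```

View pics/w2b.png

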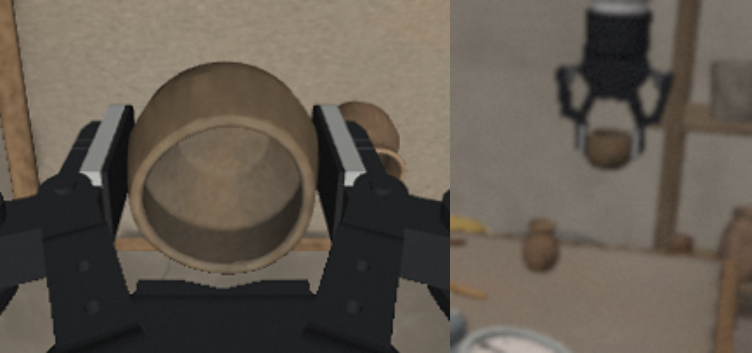

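Request:
{"api": "jog_arm", "payload": {"plan": [0.047, 0.0396, 0, 0, 0.047, 0.0396, 0, 0, 0.047, 0.0396, 0, 0, 0.047, 0.0396, 0, 0, 0.047, 0.0396, 0, 0]}}

```text
time: 4.18
tool_pos: [0.6635, -0.0233, 0.1947]
tcp_rot: [-2.22, -2.22, 0.003]
wrist_force: [0.7, -0.4, -1.3]
width: 0.65
grip_force: 32.5
```

Request:
{"api": "jog_arm", "payload": {"plan": [0, 0, 0.03, 0, 0, 0, 0.03, 0, 0, 0, 0.015, 0, 0, 0, 0, 0, 0, 0, 0, 0]}}

```text
time: 4.8
tool_pos: [0.6638, -0.0254, 0.1224]
tcp_rot: [2.221, 2.22, 0.002]
wrist_force: [1.0, 0.5, -1.8]
width: 0.651
grip_force: 32.5
```

Request:
{"api": "jog_arm", "payload": {"plan": [0, 0, 0.012, 0, 0, 0, 0.008, 0, 0, 0, 0.004, 0, 0, 0, 0, 0, 0, 0, 0, 0]}}

```text
time: 5.42
tool_pos: [0.6632, -0.025, 0.0975]
tcp_rot: [2.221, 2.221, 0.0]
wrist_force: [0.3, -0.3, -1.3]
width: 0.653
grip_force: 32.5
```

Request:
{"api": "jog_arm", "payload": {"plan": [0, 0, 0.002, 0, 0, 0, 0, 0, 0, 0, 0, 0]}}

```text
time: 5.8
tool_pos: [0.6632, -0.025, 0.0955]
tcp_rot: [2.221, 2.221, 0.001]
wrist_force: [-0.0, -0.2, -1.1]
width: 0.653
grip_force: 32.6
```

Request:
{"api": "jog_arm", "payload": {"plan": [0, 0, 0.002, 0, 0, 0, 0, 0, 0, 0, 0, 0]}}

```text
time: 6.18
tool_pos: [0.6633, -0.025, 0.0935]
tcp_rot: [2.221, 2.221, 0.001]
wrist_force: [0.7, 0.4, 0.4]
width: 0.649
grip_force: 32.7
```

```bash
python3 -c "
from h import *
c,i=snap('wrist','w3.png');d,j=snap('side','d3.png')
p=proj(d,(.664,-.025,.1)).astype(int)
x=j[p[1]-45:p[1]+45,p[0]-40:p[0]+80,::-1]
cv2.imwrite('pics/w3b.png',np.hstack([cv2.resize(i[:,:330,::-1],(344,400)),cv2.resize(x,(450,400))]))"
```

```text
(no output)
```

View pics/w3b.png

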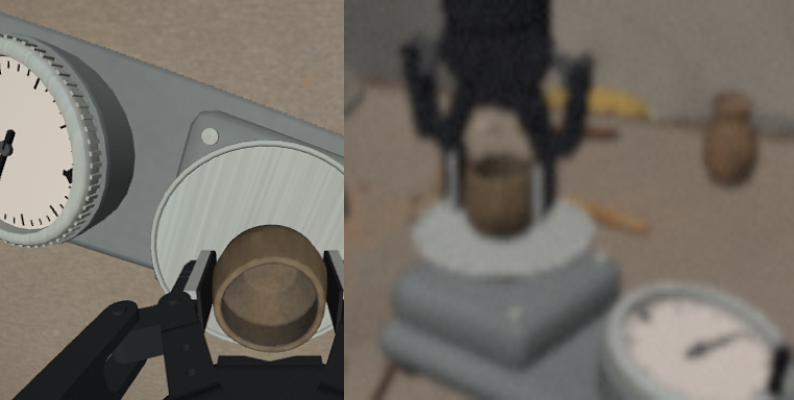

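Picture: the bowl rests upright mid-pan and the pointer (wrist crop, left) has swung off the zero diamond at (68,175). Force is about 0, so I release.

Request:
{"api": "jog_arm", "payload": {"plan": [0, 0, 0, 0, 0, 0, 0, 0, 0, 0, 0, 0, 0, 0, 0, 0, 0, 0, 0, 0], "jaw": 1.0}}

```text
time: 6.9
tool_pos: [0.663, -0.025, 0.0933]
tcp_rot: [-2.221, -2.221, 0.0]
wrist_force: [-0.1, 0.7, -0.7]
width: 1.004
grip_force: 0.0
```

Request:
{"api": "jog_arm", "payload": {"plan": [0, 0, -0.02, 0, 0, 0, -0.04, 0, 0, 0, -0.05, 0, 0, 0, -0.05, 0]}}

```text
time: 7.4
tool_pos: [0.6631, -0.025, 0.2565]
tcp_rot: [2.221, 2.221, 0.001]
wrist_force: [0.1, -0.3, -0.7]
width: 0.996
grip_force: 0.0
```

Request:
{"api": "jog_arm", "payload": {"plan": [0, -0.055, 0, 0, 0, -0.055, 0, 0, 0, -0.04, 0, 0, 0, 0, 0, 0, 0, 0, 0, 0], "jaw": 0.0}}

```text
time: 8.02
tool_pos: [0.5141, -0.0251, 0.2549]
tcp_rot: [2.22, 2.22, 0.003]
wrist_force: [0.4, 0.9, 0.2]
width: 0.001
grip_force: 0.0
```

```bash
python3 -c "
from h import *
c,i=snap('wrist','w4.png');print(c['extrinsics'].round(4).tolist())
cv2.imwrite('pics/w4b.png',cv2.resize(i[:,:,::-1],(800,600)))"
```

```text
[[1.0, -0.001, 0.0017, 0.5141], [-0.0004, -0.9464, -0.3229, 0.0601], [0.0019, 0.3229, -0.9464, 0.3977], [0.0, 0.0, 0.0, 1.0]]
```

View pics/w4b.png

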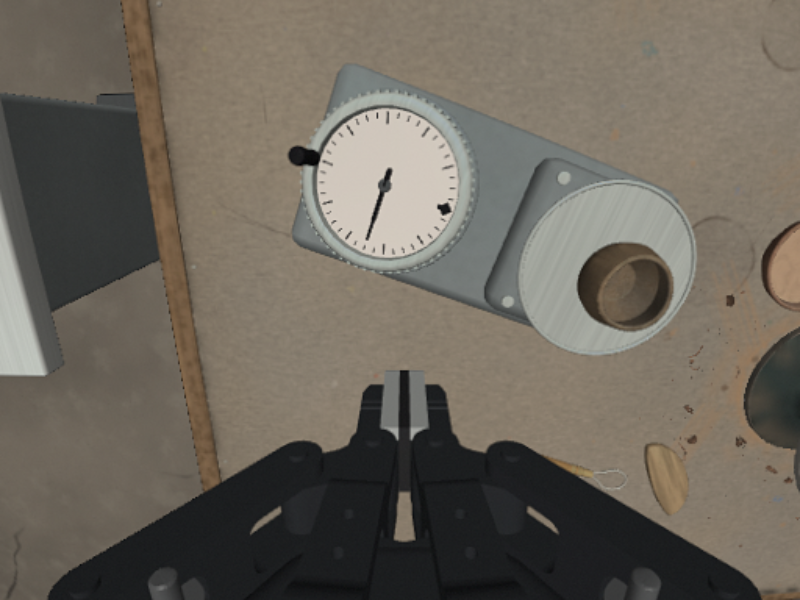

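```bash
cat >> h.py <<'E'
class Dial:
    def __init__(s,D,yaw):
        a=np.radians(12);e=np.array([np.cos(yaw),np.sin(yaw),0]);k=np.array([0,0,1.])
        s.D=np.array(D);s.x=e*np.cos(a)+k*np.sin(a);s.z=-e*np.sin(a)+k*np.cos(a);s.y=np.cross(s.z,s.x)
    def pt(s,r,cw,h): # cw angle clockwise from x (toward pan)
        return s.D+r*(np.cos(cw)*s.x-np.sin(cw)*s.y)+h*s.z
    def inv(s,ci,px,h=0):
        o,w=ray(ci,*px);t=((s.D+h*s.z-o)@s.z)/(w@s.z);p=o+t*w-s.D
        X,Y=p@s.x,p@s.y;return np.round([np.hypot(X,Y),np.arctan2(-Y,X)],4)
E
python3 - <<'E'
from h import *
c=vision.camera_info('wrist');k=1.5625
f=lambda u,v,z:onz(c,u/k,v/k,z).round(4)
print('pan',f(607,268,.085),[f(*p,.085) for p in((519,270),(696,262),(610,181),(597,355))],'bowl rim',f(634,288,.127))
print('hub',f(385,186,.058))
P=f(607,268,.085);H=f(385,186,.058)
for yaw in(np.arctan2(*(P-H)[[1,0]]),):
  e=np.array([np.cos(yaw),np.sin(yaw)]);D=np.r_[P[:2]-.17*e,.062];print(yaw,D)
  d=Dial(D,yaw)
  for n,px,h in(('hub',(385,186),-.004),('tip',(368,240),-.004),('zero',(443,208),-.004),('studtop',(296,155),.029),('studbase',(313,158),0),('ringL',(300,180),0),('ringR',(475,182),0),('T',(388,92),0),('B',(388,272),0)):print(n,d.inv(c,(px[0]/k,px[1]/k),h))
E
python3 -c "
import cv2
i=cv2.imread('pics/w4.png');cv2.imwrite('pics/w4c.png',cv2.resize(i[50:180,180:320],(800,743)[0:2],interpolation=2)[:600])"
```

```text
pan [ 0.6612 -0.0218  0.085 ] [array([ 0.5974, -0.0234,  0.085 ]), array([ 0.727, -0.017,  0.085]), array([0.6549, 0.0392, 0.085 ]), array([ 0.6635, -0.0908,  0.085 ])] bowl rim [ 0.6609 -0.0238  0.127 ]
hub [0.5013 0.0329 0.058 ]
-0.3296096740216012 [0.50035131 0.03322454 0.062     ]
hub [0.0002 0.1574]
tip [0.0422 1.5599]
zero [0.0457 0.0088]
studtop [ 0.0574 -3.1061]
studbase [ 0.0569 -3.1155]
ringL [0.0645 2.8743]
ringR [ 0.0655 -0.3805]
T [ 0.0636 -1.8463]
B [0.0633 1.1902]
```

View pics/w4c.png

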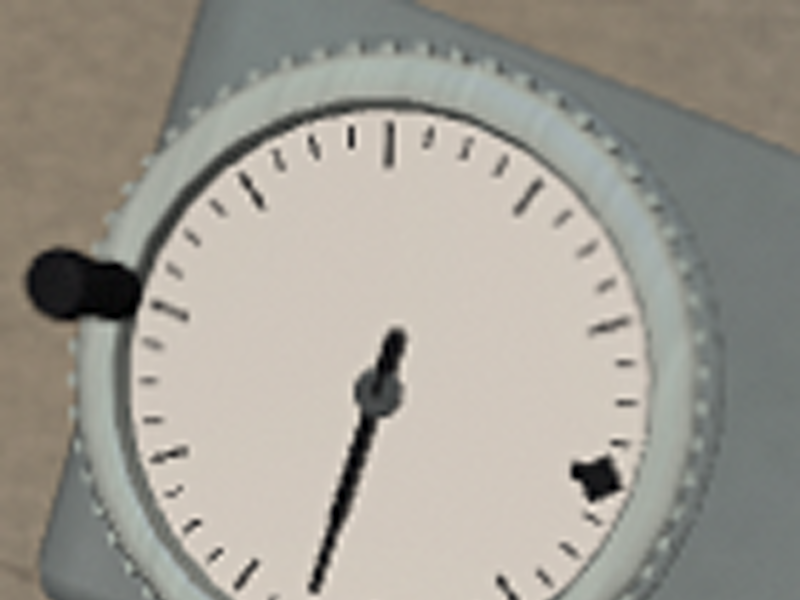

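```bash
cat >> h.py <<'E'
d=Dial([.5004,.0332,.062],-.3296)
def pose(phi,gap,up=0):
    S=d.pt(.0575,np.pi+phi,.012);t=d.pt(.0575,np.pi+phi+.01,.012)-d.pt(.0575,np.pi+phi-.01,.012);t[2]=0;t/=np.linalg.norm(t)
    return np.r_[S-(.0175+gap)*t+[0,0,up],np.arctan2(t[1],t[0])]
def cur():
    s=status.read_state();x=R.from_rotvec(s['tcp_rot']).as_matrix()[:,0];return np.r_[s['tool_pos'],np.arctan2(x[1],x[0])]
def rows(ps,p=None):
    p=cur() if p is None else p
    for q in ps:
        D=q[:3]-p[:3];y=p[3];ex=np.array([np.cos(y),np.sin(y)]);ey=np.array([ex[1],-ex[0]])
        print([float(round(v,4)) for v in(D[:2]@ex,D[:2]@ey,-D[2],(y-q[3]+np.pi)%(2*np.pi)-np.pi)]);p=q
E
python3 - <<'E'
from h import *
print(cur(),pose(.02,.012,.06))
rows([pose(.02,.012,.06),pose(.02,.012)])
print();rows([pose(x,0) for x in np.arange(.02,1.6,.17)],pose(.02,.012))
E
```

```text
[ 0.51436322 -0.02506844  0.25460954  1.57086593] [0.43511389 0.02557598 0.12178524 1.22163326]
[0.0506, -0.0792, 0.1328, 0.3492]
[0.0, 0.0, 0.06, 0.0]

[0.012, 0.0, -0.0, 0.0]
[0.01, -0.0021, -0.0002, 0.1664]
[0.01, -0.0021, -0.0006, 0.1668]
[0.0099, -0.0021, -0.0009, 0.1676]
[0.0099, -0.0021, -0.0012, 0.1687]
[0.0099, -0.0021, -0.0014, 0.17]
[0.0098, -0.0022, -0.0017, 0.1712]
[0.0098, -0.0022, -0.0018, 0.1723]
[0.0098, -0.0022, -0.002, 0.1732]
[0.0098, -0.0022, -0.002, 0.1737]
```

Request:
{"api": "jog_arm", "payload": {"plan": [0.0169, -0.0264, 0.0443, 0, 0.0169, -0.0264, 0.0443, 0, 0.0169, -0.0264, 0.0443, 0, 0, 0, 0, 0.175, 0, 0, 0, 0.175], "jaw": 0.0}}

```text
time: 8.7
tool_pos: [0.434, 0.0261, 0.1195]
tcp_rot: [-2.578, -1.794, 0.002]
wrist_force: [0.5, 0.4, 0.2]
width: 0.005
grip_force: 0.0
```

Request:
{"api": "jog_arm", "payload": {"plan": [0, 0, 0, 0, 0, 0, 0.03, 0, 0, 0, 0.03, 0, 0, 0, 0, 0, 0, 0, 0, 0]}}

```text
time: 9.32
tool_pos: [0.435, 0.0257, 0.0613]
tcp_rot: [2.573, 1.802, 0.001]
wrist_force: [0.3, 0.6, 0.8]
width: 0.001
grip_force: 0.0
```

```bash
python3 -c "
from h import *
print(cur(),pose(.02,.012));c,i=snap('wrist','w5.png');cv2.imwrite('pics/w5b.png',i[100:,100:420,::-1])"
```

```text
[0.43496989 0.02567727 0.06130174 1.22219701] [0.43511389 0.02557598 0.06178524 1.22163326]
```

View pics/w5b.png

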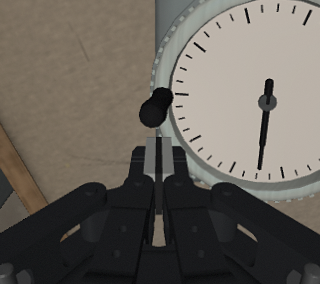

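Request:
{"api": "jog_arm", "payload": {"plan": [0.012, 0, 0, 0, 0.01, -0.0021, -0.0002, 0.1664, 0.01, -0.0021, -0.0006, 0.1668, 0.0099, -0.0021, -0.0009, 0.1676, 0.0099, -0.0021, -0.0012, 0.1687]}}

```text
time: 10.0
tool_pos: [0.4536, 0.0745, 0.0641]
tcp_rot: [3.024, 0.848, 0.001]
wrist_force: [-1.0, -3.1, -0.2]
width: 0.001
grip_force: 1.1
```

Request:
{"api": "jog_arm", "payload": {"plan": [0.0099, -0.0021, -0.0014, 0.17, 0.0098, -0.0022, -0.0017, 0.1712, 0.0098, -0.0022, -0.0018, 0.1723, 0.0098, -0.0022, -0.002, 0.1732, 0, 0, 0, 0]}}

```text
time: 10.62
tool_pos: [0.4888, 0.0942, 0.0711]
tcp_rot: [-3.134, 0.208, -0.003]
wrist_force: [-0.4, -0.0, -0.4]
width: -0.002
grip_force: 0.0
```

```bash
python3 -c "
from h import *
print(cur(),pose(1.38,0))"
```

```text
[ 0.48877127  0.09418474  0.07108545 -0.13283562] [ 0.48887882  0.09322659  0.07147063 -0.13464723]
```

```bash
cat >> h.py <<'E'
def prof(n,f,h=-.004):
    c,i=snap(n,f);g=i.astype(float).mean(2).astype(np.float32)
    th=np.arange(-3.1,3.1,.01)
    for r0,r1 in((.020,.034),(.036,.0405),(.0445,.0475)):
        P=np.array([[proj(c,d.pt(r,a,h)) for a in th] for r in np.linspace(r0,r1,5)],np.float32)
        v=cv2.remap(g,P[...,0],P[...,1],cv2.INTER_LINEAR,borderValue=999).mean(0)
        b=v<110;l,k=cv2.connectedComponents(b.astype(np.uint8)[None])[0:2]
        print(n,r0,[(float(th[k[0]==j].mean().round(3)),int((k[0]==j).sum()),int(v[k[0]==j].min())) for j in range(1,l)])
E
python3 -c "
from h import *
prof('wrist','w6.png');prof('scene','s6.png')"
```

```text
wrist 0.02 [(1.6, 13, 14)]
wrist 0.036 [(1.59, 7, 15)]
wrist 0.0445 [(-2.91, 3, 45), (-2.28, 3, 38), (-1.67, 3, 34), (-1.07, 3, 46), (-0.47, 3, 28), (0.14, 3, 28), (0.77, 3, 36), (0.93, 1, 91), (1.095, 2, 78), (1.255, 2, 97), (1.425, 18, 24), (1.585, 2, 70), (1.745, 2, 57), (1.915, 2, 60), (2.075, 2, 38), (2.24, 1, 78), (2.405, 2, 71), (2.57, 1, 86), (2.73, 3, 47), (2.895, 2, 78), (3.055, 2, 92)]
scene 0.02 [(1.79, 11, 89)]
scene 0.036 [(-1.32, 89, 73), (1.655, 2, 104)]
scene 0.0445 [(-1.45, 93, 70), (-0.485, 84, 42), (1.585, 18, 34)]
```

Request:
{"api": "jog_arm", "payload": {"plan": [0.0048, -0.0011, -0.001, 0.084, 0.0046, -0.001, -0.001, 0.081, 0, 0, 0, 0, 0, 0, 0, 0]}}

```text
time: 11.22
tool_pos: [0.4971, 0.0939, 0.0723]
tcp_rot: [-3.106, 0.467, -0.0]
wrist_force: [-0.2, 1.3, 0.2]
width: 0.0
grip_force: 0.4
```

```bash
python3 -c "
from h import *
prof('wrist','w7.png')"
```

```text
wrist 0.02 [(1.595, 12, 12)]
wrist 0.036 [(1.585, 8, 15)]
wrist 0.0445 [(-3.09, 1, 106), (-2.775, 2, 56), (-2.15, 3, 50), (-1.535, 4, 51), (-0.935, 2, 47), (-0.335, 2, 32), (0.28, 3, 31), (0.91, 3, 39), (1.07, 1, 104), (1.23, 1, 78), (1.395, 2, 83), (1.555, 18, 23), (1.715, 2, 79), (1.885, 2, 75), (2.045, 2, 60), (2.21, 3, 27), (2.375, 2, 75), (2.535, 2, 86), (2.7, 1, 96), (2.865, 2, 50), (3.025, 2, 76)]
```

Request:
{"api": "jog_arm", "payload": {"plan": [0.0018, 0, 0, 0, 0, 0, 0, 0, -0.01, 0, 0, 0, -0.01, 0, -0.02, 0, 0, 0, -0.05, 0]}}

```text
time: 11.9
tool_pos: [0.476, 0.0987, 0.1397]
tcp_rot: [3.104, -0.469, -0.011]
wrist_force: [1.6, 0.3, 0.1]
width: -0.002
grip_force: 0.0
```

Request:
{"api": "jog_arm", "payload": {"plan": [0, 0, -0.05, 0, 0, 0, 0, 0, 0, 0, 0, 0]}}

```text
time: 12.28
tool_pos: [0.4794, 0.0991, 0.192]
tcp_rot: [3.106, -0.47, 0.0]
wrist_force: [-0.2, -0.3, -1.0]
width: -0.002
grip_force: 0.0
```

```bash
python3 -c "
from h import *
prof('wrist','w8.png');c,i=snap('wrist','w9.png');s=status.read_state();print(s['time'],s['wrist_force'],d.pt(.0,0,0))"
```

```text
wrist 0.02 [(1.62, 11, 25)]
wrist 0.036 [(1.605, 6, 29)]
wrist 0.0445 [(-2.765, 2, 89), (-2.145, 2, 86), (-1.53, 3, 64), (-0.915, 2, 90), (-0.295, 2, 91), (0.335, 2, 67), (0.975, 2, 89), (1.615, 18, 27), (2.255, 2, 81), (2.89, 1, 92)]
12.375 [0.04407549 0.87629124 0.43290213] [0.5004 0.0332 0.062 ]
```

Zero reads 1.615 rad and the pointer 1.605 to 1.62 rad, so they are aligned. The tool is clear of everything, so I'm handing in.

```bash
python3 -c "
from workcell import bot, vision, status
print(bot.finish_job())"
```

```text
the job is handed in; nothing more can be done
None
```

The bowl stands upright and released near the middle of the pan, the dial's zero line is within about 0.01 rad (0.5 mm) of the pointer tip by camera, the cup and jar were not touched, and the job was handed in at about 12.4 s; no verdict was returned.

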